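Pin the sled's mitre fence at 45 degrees

TASK

Set the crosscut sled up for 45-degree mitres: swing its fence round to the last hole of the index plate and lock it there with the long pin, through the fence and into the plate, fully home with its shoulder down on the fence. The plate has been shifted a little, so feel for its hole with the pin. Leave the short pin and everything else on the bench and sled where it lies.

Things in the scene. Friction and masses are not known exactly. Their poses are not given: they have to be found in the camera images.
- sled: crosscut sled: fixed plywood board 340 x 440 x 12 mm, a 50 mm high rail on its far (+x) edge. Origin: centre of the board's underside, on the bench; x away from the robot, y along the rail, z up. On it lies an aluminium index plate 230 x 52 x 10 mm (top 22 mm above the bench) with four 11.5 mm through holes, 240 mm from the fence's pivot, at fence angles of nominally 0, 0.393, 0.524, 0.785 rad
- last_hole (a point): on the sled: nominal centre of the index plate's last (45-degree) hole, at the plate's top, 22 mm above the bench; axes as the sled's. The plate is screwed down through slots and was shifted when the sled was trued, so the true hole lies up to 6 mm (0.025 rad about the pivot) either way along the arc from here. The board is cut away under it: nothing below stops the pin
- fence (a joint): fence angle about its pivot, rad: 0 = fence along the sled's +y, growing as its free end swings to the sled's +x; 0 to 1.05, no stop near 0.785. It stays where left and takes about 1.5 N at the free end to move. Aluminium bar 50 mm wide, reaching 275 mm from the pivot, 22.5 to 42.5 mm above the bench; a wood face 15 mm thick on its +x side, 10 to 180 mm from the pivot, top at 67.5 mm
- pivot (a point): the fence's vertical pivot axis, at (-90, -150) mm in the sled's frame, here 42.5 mm above the bench; axes as the sled's. A black star knob 38 mm wide and 24 mm high sits on it
- fence_hole (a point): centre, at the fence's top (42.5 mm above the bench), of the 11.5 mm vertical hole through the fence, 240 mm from the pivot; turns with the fence: y along the fence away from the pivot, x square to it, the way the free end moves as the angle grows, z up
- fence_push (a point): point on the fence's near (-x) side, 195 mm from the pivot, halfway up its 20 mm thickness (32.5 mm above the bench): a good place to push it round; axes as fence_hole's
- long_pin: long steel pin, 82 mm, 0.08 to 0.15 kg: round shank 10 mm thick, 36 mm long, its last 2.5 mm tapering to 8 mm, and a square grip 16 x 16 x 46 mm. Origin on its axis at the shoulder, where grip and shank meet; x along the shank to the tip. Starts lying flat on the bench, axis 8 mm up. Seated, x points down and the shoulder rests on the fence's top
- short_pin: like the long pin, but its shank is only 16 mm long (62 mm overall): too short to reach the index plate. Same origin and axes; it lies beside the long one, either side
- offcut: wooden offcut 75 x 55 x 19 mm lying on the sled's board, clear of the fence's swing; origin centre of underside
- tape: tape measure, 68 x 40 x 62 mm high, standing on the bench; origin centre of underside
- square: combination square, 200 mm steel blade along its x, lying on the bench; origin under the stock
- glue: white glue bottle, 60 mm wide, 190 mm high, standing on the bench; origin centre of underside
- mug: white mug, 82 mm wide, 95 mm high, standing on the bench; origin centre of underside
- screwdriver: screwdriver with a red handle, lying on the bench; origin under its middle
- brush: bench brush, lying on the bench to the right of the sled; origin under its middle
Not all that is in view belongs to the job. Leave any pink look-alike of the long_pin alone.

How it is judged:
At the end, for the whole second after the job is handed in: The fence stands at 45 degrees (0.745 to 0.825 rad), and the long pin is upright (within 0.12 rad) in the fence's hole (within 3 mm), its shoulder on the fence's top (within 3 mm), so that its shank is through the fence and in the plate's last hole; the pin is released and at rest (value of joint fence between 0.745 and 0.825 rad and horizontal distance between long_pin and fence_hole below 0.003 m and z of long_pin in the frame of fence_hole between -0.003 and 0.003 m and angle between the x axis of long_pin and the z axis of fence_hole, either way round below 0.12 rad and linear speed of long_pin below 0.02 m/s); the robot touches nothing.
It fails at once if the short pin, offcut, tape measure, square, glue bottle, mug, screwdriver or brush is shoved more than 30 mm from its place (distance of any of short_pin, offcut, tape, square, glue, mug, screwdriver, brush from where it was at the start of the episode above 0.03 m).
It also fails if it takes over 72 s, if anything falls off the work surface, if the arm or the gripper's body presses on something with over 40 N, if the wrist force passes 120 N, or if a joint passes its speed limit or range.

ROBOT

A 6-joint arm with a two-finger parallel gripper is mounted at the origin on the work surface. World frame = base frame: x ahead of the robot, y to its left, z up, the work surface at z = 0. Lengths are in m, angles in rad, forces in N, time in s.
With the tool pointing down it reaches from about 0.35 to 0.875 m from the base axis. Payload 15.5 kg.
Tool frame: the origin (TCP) lies midway between the tips of the shut fingers; the grasp point (between the pads) lies 19 mm behind it; z points along the fingers, x is the direction in which the jaws open and shut, and the axes are right-handed (so a half turn about z gives the same grasp; the last joint's range is limited). The gripper opens to 85 mm and grips with 20 to 120 N. Pads are 22 mm wide; open, the fingers measure 114 mm over their backs; the gripper's body (76 mm by 85 mm) begins 54 mm behind the grasp point. The pads swing forward as they close: fully open they stand 13 mm farther back than shut.
Start: joints at [1.206, 0.494, 1.345, -0, 1.302, -0.096], TCP at [0.167, 0.602, 0.231] pointing down, gripper open.
Joint ranges: [-2.91, 2.91], [-0.82, 2.16], [0.22, 2.67], [-1.22, 4.37], [0.12, 2.79], [-3.08, 3.08]. Speed limits (rad/s): [1.89, 1.89, 2.57, 3.01, 3.01, 3.01].

INTERFACE

Orientations are given as a unit quaternion [x, y, z, w].
In Python, from workcell import move_to, movel, movej, grip, hold, solve_ik, get_obs, get_image, camera_params, Unreachable, close_job, find_in gives the robot as it stands. Calls block until the motion is done:
- move_to(position, orientation): joint-space move of the TCP to a pose.
- movel(position, rot=None, feed=0.15, force_limit=None): straight line of the TCP; rot=None keeps the orientation; feed is the mean speed in m/s. With force_limit (N) it stops when the force on the tool has changed by that much, and returns True; else False.
- movej(angles): joint-space move.
- grip(opening, f_grip=None): opening from 0.0 (shut) to 1.0 (fully open); f_grip is the grip in N (None keeps the last); returns when the fingers have stopped.
- hold(seconds).
- solve_ik(position, orientation): joint angles nearest the present ones, or None.
- get_obs(): the state.
- get_image(name): name is "scene" or "top" or "wrist"; returns (picture, depth): 420x560x3 uint8, red, green, blue; 420x560 float32, m along the optical axis (not along the pixel's ray), 0 where there is no reading.
- camera_params(name): a dict with "fx", "fy", "cx", "cy" (pixels), "origin" and "orientation" of the camera in the world; the wrist camera has in their place "hand_eye" (4x4, takes a point from camera to tool coordinates, whose origin is the TCP and whose axes are the tool frame's). Camera axes: x right, y down, z forward; pixel columns grow to the right and rows downward; lengths in m; the calibration is good to about 2 mm. The wrist camera is an equidistant fisheye: a pixel r from the principal point sees the ray r / f radians off the axis. A picture is of the moment at which its call begins: read the wrist's pose just before it. camera_params takes no time and is no camera call.
A pose or a line that the arm cannot do raises Unreachable and nothing moves.
- close_job(): hands the job in, once; it reports no verdict.
Trained networks look in the newest picture that a camera, given by its name, has taken for a name from the list of things; names that differ only in an ending like _2 or _b are one class to them, and where a whole thing is asked for, a point or a joint stands for the part that bears it (a point fixed in the world has none). Each returns a list of dicts, best first, with "confidence" (0 to 1); they miss things now and then, are a little off and sometimes report something else, mostly with a low value. They report only what shows in the picture. A call takes as long as a camera call. They do not tell look-alikes from the thing itself.
- find_in(thing, camera): "rect" ([left, top, width, height] as shares, 0 to 1, of the picture: columns of its width, rows of its height, round what is visible of it).
The state is a dict: "clock": time; "joint_positions": joint angles; "dq": joint speeds; "effort": joint torques, N m; "tcp_pos": TCP position; "eef_rot": TCP orientation; "ft_force": force on the tool from outside, world axes, zero at the start; "ft_torque": the same for the moment, N m; "opening": opening from 0.0 (shut) to 1.0 (fully open).
Only numpy, scipy, OpenCV 4.12 (cv2) and the standard library are available. Lean on these libraries where they do the work, as an engineer would, in place of code of your own. Each camera call takes 0.05 s, during which the arm holds its last target. There are 200 camera calls.

## Working session

There is one attempt and no reset: what is moved stays moved. The work goes in short steps, each a Python script; the robot and the scene stay as the last script left them, time stands still between calls to the robot, and variables do not carry over. Pictures are saved under pics/ and viewed, about 8 in all and at most 12, crops included, and the job is handed in when it is done.

```bash
mkdir -p pics; cat > h.py <<'E'
import numpy as np, cv2
from scipy.spatial.transform import Rotation as R
from workcell import *
def snap(cam,fn=None):
    o=get_obs(); im,d=get_image(cam); p=camera_params(cam)
    np.savez('%s.npz'%cam,im=im,d=d,tp=o['tcp_pos'],tr=o['eef_rot'])
    if fn: cv2.imwrite('pics/'+fn,im[:,:,::-1])
    return im,d
def ray(cam,u,v,tp=None,tr=None):
    p=camera_params(cam)
    x=(u-p['cx'])/p['fx'];y=(v-p['cy'])/p['fy']
    if 'hand_eye' in p:
        r=np.hypot(x,y); d=np.array([np.sin(r)*x/r,np.sin(r)*y/r,np.cos(r)]) if r>0 else np.array([0,0,1.])
        H=np.array(p['hand_eye']);Rt=R.from_quat(tr).as_matrix()
        return Rt@H[:3,3]+tp, Rt@H[:3,:3]@d
    return np.array(p['origin']), R.from_quat(p['orientation']).as_matrix()@np.array([x,y,1])
def atz(cam,u,v,z,tp=None,tr=None):
    o,d=ray(cam,u,v,tp,tr); return o+d*(z-o[2])/d[2]
def cloud(cam):
    f=np.load('%s.npz'%cam);p=camera_params(cam);d=f['d']
    v,u=np.mgrid[:d.shape[0],:d.shape[1]]
    P=np.stack([(u-p['cx'])/p['fx'],(v-p['cy'])/p['fy'],np.ones_like(d)],-1)*d[...,None]
    return P@R.from_quat(p['orientation']).as_matrix().T+np.array(p['origin'])
E
python3 - <<'E'
from h import *
for c in('top','scene'):
    im,d=snap(c,c+'0.png'); p=camera_params(c); print(c,p)
    for t in('long_pin','short_pin','fence','sled','last_hole','offcut'):
        print(t,[(round(r['confidence'],2),(np.array(r['rect'])*[560,420,560,420]).round().tolist()) for r in find_in(t,c)[:4]])
im=np.hstack([cv2.imread('pics/top0.png')]);cv2.imwrite('pics/top0b.png',cv2.resize(im,(800,600)))
print(camera_params('wrist'),get_obs())
E
```

```text
top {'fx': 468.2827104053109, 'fy': 468.2827104053109, 'cx': 280.98664591719194, 'cy': 210.33110119988612, 'origin': array([ 0.2120041 , -0.02029692,  1.45096327]), 'orientation': array([ 0.72334182, -0.68316219,  0.06703589, -0.07464733])}
long_pin [(0.71, [197.0, 250.0, 16.0, 23.0]), (0.67, [161.0, 196.0, 14.0, 23.0])]
short_pin [(0.59, [195.0, 216.0, 12.0, 18.0]), (0.52, [227.0, 135.0, 155.0, 126.0])]
fence [(0.67, [263.0, 199.0, 95.0, 41.0]), (0.5, [226.0, 138.0, 155.0, 120.0])]
sled [(0.96, [226.0, 132.0, 156.0, 128.0])]
last_hole [(0.53, [163.0, 195.0, 11.0, 23.0])]
offcut [(0.72, [241.0, 144.0, 22.0, 25.0])]
scene {'fx': 436.76840890542445, 'fy': 436.76840890542445, 'cx': 279.1428633153135, 'cy': 207.39509338071124, 'origin': array([1.35065273, 0.59014877, 0.84369527]), 'orientation': array([ 0.41351037,  0.7915883 , -0.40104887, -0.20385521])}
long_pin [(0.58, [375.0, 216.0, 5.0, 18.0]), (0.57, [383.0, 263.0, 23.0, 19.0]), (0.55, [114.0, 166.0, 39.0, 35.0])]
short_pin [(0.48, [356.0, 242.0, 20.0, 11.0])]
fence [(0.86, [227.0, 176.0, 78.0, 59.0])]
sled [(0.73, [163.0, 176.0, 1
[... 612 characters left out ...]
      1.00000000e+00]])} {'clock': 0.7, 'joint_positions': array([ 1.20551161e+00,  4.93569249e-01,  1.34551633e+00,  1.05641999e-05,
        1.30251357e+00, -9.55128597e-02]), 'dq': array([-0.0016747 , -0.00200217,  0.00028298,  0.00082137, -0.00038277,
        0.00083899]), 'effort': array([-5.16552136e-04, -8.81816339e+01, -3.84238064e+01,  8.90381580e-05,
       -1.51768531e-04,  2.76014134e-05]), 'tcp_pos': array([0.16656707, 0.60238397, 0.23129056]), 'eef_rot': array([ 7.95774545e-01,  6.05592994e-01, -5.44458607e-06, -2.61696000e-06]), 'ft_force': array([ 0.56102877, -0.66062555,  0.46467735]), 'ft_torque': array([-0.01751181, -0.02063444,  0.0093754 ]), 'opening': 0.9980026921584584}
```

View pics/top0b.png

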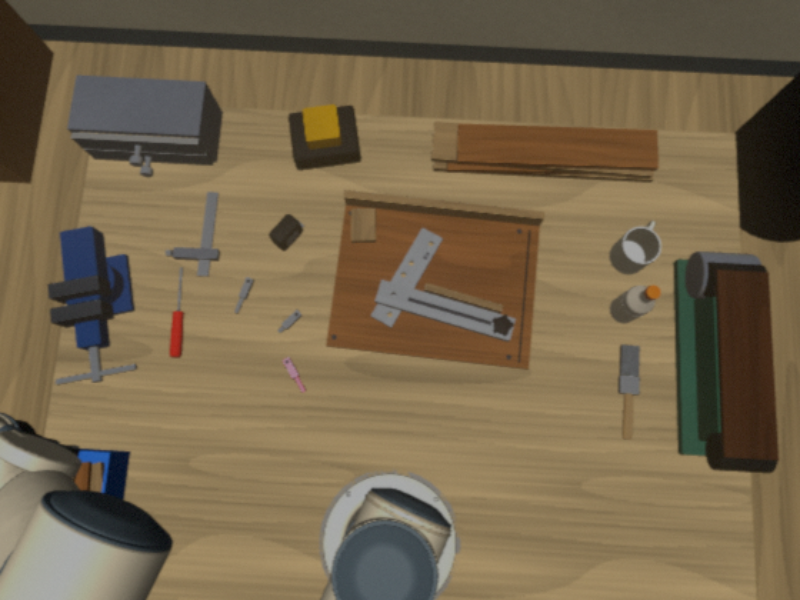

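Top view (800x600 scale): grey long pin candidate at (244,295), shorter grey one at (290,321), pink look-alike at (295,374). The sled is in the centre, with the knob (pivot) at (502,324) and the fence's free end at (385,292). Next I'll compute positions and move the wrist camera above the pins.

```bash
python3 - <<'E'
from h import *
s=.7
snap('top')
for n,u,v,z in [('long',244,295,.008),('short',290,321,.008),('pink',295,374,.008),('nearL',327,347,.012),('nearR',528,369,.012),('railL',347,193,.05),('railR',541,219,.05),('knob',503,322,.066),('fenceend',385,292,.042)]:
    print(n,atz('top',u*s,v*s,z).round(4))
L=atz('top',244*s,295*s,.008); S=atz('top',290*s,321*s,.008)
m=(L+S)/2
q=np.array([1,0,0,0.])
# tool down, camera offset is -y tool; choose orientation near start
for a in (0.,np.pi/2,-np.pi/2,np.pi):
    q=(R.from_euler('z',a)*R.from_quat([1,0,0,0])).as_quat()
    j=solve_ik([m[0],m[1],.25],q); print(a,j)
E
```

```text
long [0.4977 0.3515 0.008 ]
short [0.4454 0.2448 0.008 ]
pink [0.3306 0.2235 0.008 ]
nearL [0.3924 0.1588 0.012 ]
nearR [ 0.3696 -0.2764  0.012 ]
railL [0.7317 0.1372 0.05  ]
railR [ 0.6955 -0.2915  0.05  ]
knob [ 0.4593 -0.2125  0.066 ]
fenceend [0.5147 0.0397 0.042 ]
0.0 [ 4.56756005e-01  3.80650046e-01  1.48759396e+00 -4.44089210e-16
  1.27334865e+00  4.56756005e-01]
1.5707963267948966 [ 4.56756005e-01  3.80650046e-01  1.48759396e+00 -4.44089210e-16
  1.27334865e+00 -1.11404032e+00]
-1.5707963267948966 [ 4.56756005e-01  3.80650046e-01  1.48759396e+00 -4.44089210e-16
  1.27334865e+00  2.02755233e+00]
3.141592653589793 [ 4.56756005e-01  3.80650046e-01  1.48759396e+00 -4.44089210e-16
  1.27334865e+00 -2.68483665e+00]
```

```bash
cat >> h.py <<'E'
def down(a): return (R.from_euler('z',a)*R.from_quat([1,0,0,0])).as_quat()
E
python3 - <<'E'
from h import *
def crop(im,n,box,f):
    l,t,w,h=box; cv2.imwrite('pics/'+n,cv2.resize(im[t:t+h,l:l+w,::-1],None,fx=f,fy=f,interpolation=cv2.INTER_CUBIC))
move_to([.44,.30,.2],down(0)); im,_=snap('wrist','w1.png'); np.savez('w1.npz',**np.load('wrist.npz'))
move_to([.48,-.02,.2],down(0)); im2,_=snap('wrist','w2.png'); np.savez('w2.npz',**np.load('wrist.npz'))
print(get_obs()['clock'])
for n in('w1','w2'): cv2.imwrite('pics/%sb.png'%n,cv2.resize(cv2.imread('pics/%s.png'%n),(800,600)))
E
```

```text
3.5917
```

View pics/w1b.png

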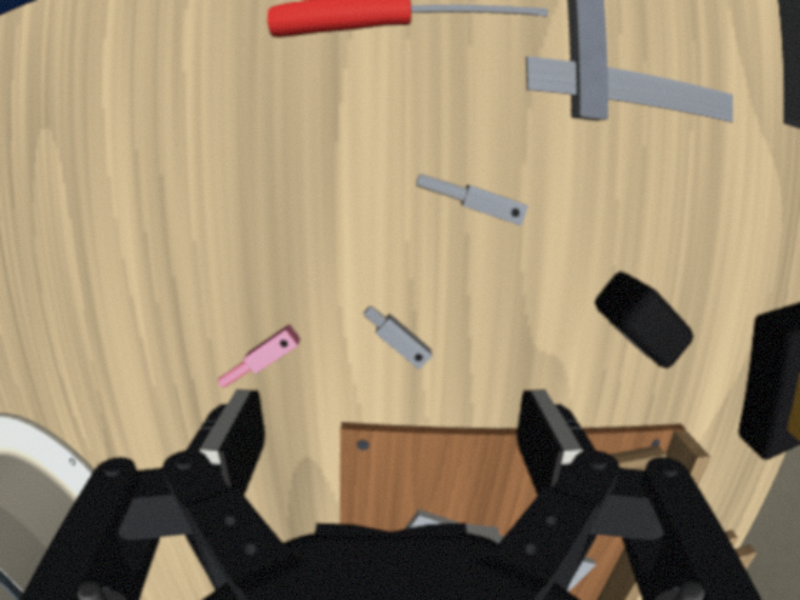

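View pics/w2b.png

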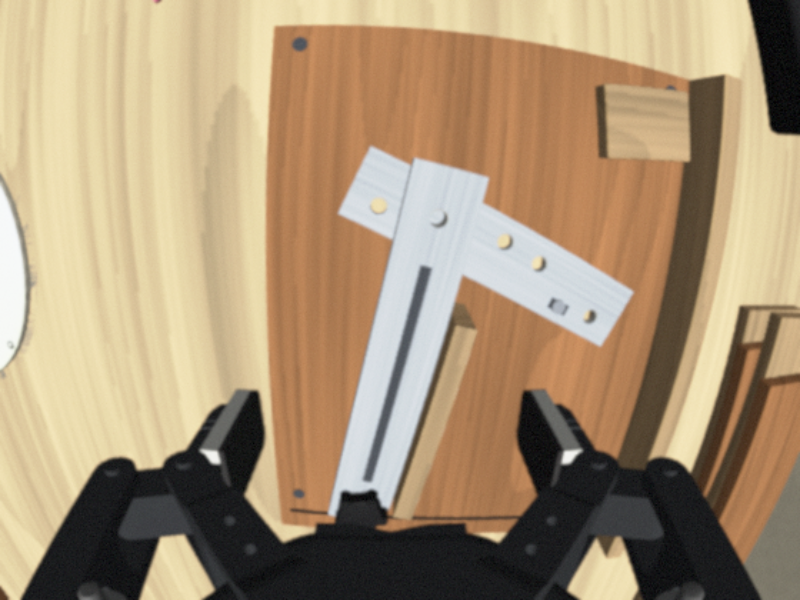

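w1 (800x600): long grey pin has its tip at (417,180), shoulder (464,194) and butt (525,214). The short pin runs (366,311)–(430,358), and the pink look-alike is at (258,355). The long pin is the grey one whose shank is about as long as its grip. w2: plate holes are at (378,205), (504,241), (538,263) and (589,316), the last one being 45°; the fence hole is at (438,217).

```bash
python3 - <<'E'
from h import *
from scipy.optimize import least_squares
w1=np.load('w1.npz');w2=np.load('w2.npz')
def P(w,u,v,z): return atz('wrist',u*.7,v*.7,z,w['tp'],w['tr'])
tip,sh,bt=[P(w1,*p,.008) for p in((417,180),(464,195),(525,214))]
print('pin',tip.round(4),sh.round(4),bt.round(4),np.linalg.norm(tip-sh),np.linalg.norm(sh-bt),'yaw',np.arctan2(*(tip-bt)[1::-1]))
H=np.array([P(w2,*p,.022) for p in((378,205),(504,241),(538,263),(589,316))])[:,:2]
fh=P(w2,438,217,.0425)[:2]; print(H.round(4),'fh',fh.round(4))
A=np.array([0,.393,.524,.785])
def mod(p): t=A+p[2]; return np.c_[p[0]+.24*np.sin(t),p[1]+.24*np.cos(t)]
s=least_squares(lambda p:np.r_[(mod(p)-H).ravel(),.5*(np.hypot(*(fh-p[:2]))-.24)],[.459,-.2125,.07])
print('pivot,yaw',s.x.round(4),(s.fun*1e3).round(1)); d=fh-s.x[:2]
print('fence dir',np.arctan2(d[0],d[1]),'rel',np.arctan2(d[0],d[1])-s.x[2])
# sled corners in w2: near-left, near-right edge
c=[P(w2,*p,.012) for p in((275,28),(283,522))]; e=c[0]-c[1]; print('sled',np.array(c).round(4),np.linalg.norm(e),np.arctan2(e[0],e[1]))
E
```

```text
pin [0.4584 0.3642 0.008 ] [0.4924 0.3541 0.008 ] [0.5389 0.3417 0.008 ] 0.035500479042782536 0.048080547115729344 yaw 2.868352749534015
[[ 0.4715  0.0276]
 [ 0.5606  0.0034]
 [ 0.5875 -0.0121]
 [ 0.6345 -0.0533]] fh [0.5107 0.0222]
pivot,yaw [ 0.4541 -0.2114  0.0679] [-1.1  0.4  0.2  0.1  0.5 -0.1  0.4 -0.3  0.2]
fence dir 0.2378527656953231 rel 0.16995913055507342
sled [[ 0.3981  0.1585  0.012 ]
 [ 0.3743 -0.274   0.012 ]] 0.4331940493986715 0.0550202563978682
```

```bash
cat >> h.py <<'E'
PIV=np.array([.4541,-.2114])
def push_pose(t,off,r=.195):
    d=np.array([np.sin(t),np.cos(t)]);x=np.array([np.cos(t),-np.sin(t)])
    return PIV+r*d-off*x, down(np.pi/2-t)
E
python3 - <<'E'
from h import *
grip(0.0,20)
p,q=push_pose(.238,.062); move_to([*p,.10],q); print(movel([*p,.029],feed=.12,force_limit=15))
f0=get_obs()['ft_force']
for t in np.linspace(.238,.835,7):
    p,q=push_pose(t,.036); hit=movel([*p,.029],q,feed=.08,force_limit=25); o=get_obs(); print(round(t,3),hit,o['clock'],(o['ft_force']-f0).round(1))
    if hit: break
p,q=push_pose(t,.06); movel([*p,.029],feed=.15); movel([*p,.16],feed=.25)
# look
move_to([.56,-.10,.2],down(0)); snap('wrist','w3.png'); print(get_obs()['clock'])
cv2.imwrite('pics/w3b.png',cv2.resize(cv2.imread('pics/w3.png'),(800,600)))
E
```

```text
False
0.238 False 6.8167 [0.1 0.9 0.9]
0.337 False 7.2167 [-0.1 -0.   0.5]
0.437 False 7.6167 [-0.7 -0.8 -0.5]
0.536 False 8.0167 [-0.2 -0.4 -0.5]
0.636 False 8.4167 [-0.1 -0.  -1. ]
0.735 False 8.8167 [-0.1 -0.3 -1. ]
0.835 False 9.2167 [-0.5  1.1 -0.1]
10.9167
```

View pics/w3b.png

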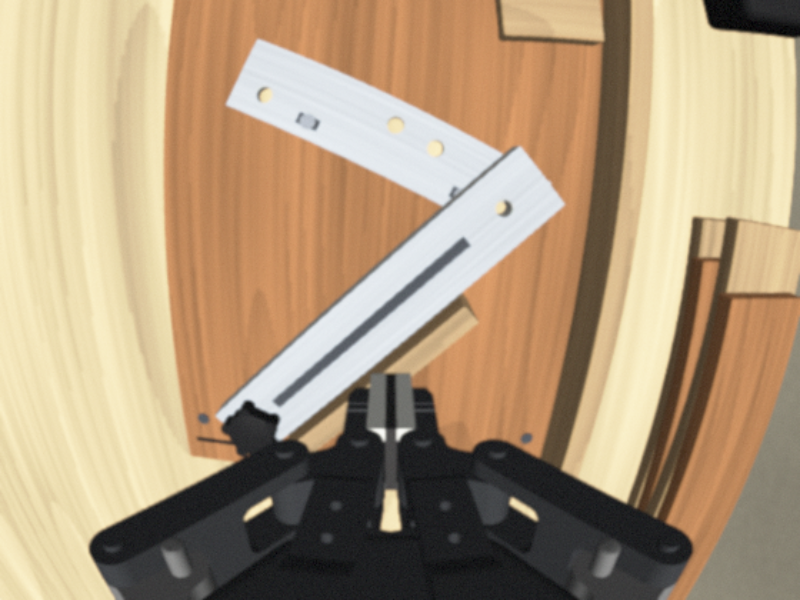

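w3 shows the fence swung to near 45°: fence hole at (504,208), with bench-coloured light through most of it, so it nearly overlaps the plate hole. Next I'll compute the angle and plan the pick.

```bash
cat >> h.py <<'E'
SH=np.array([.4924,.3541,.008]); YAW=2.868; B=np.radians(40)
PSI=np.array([np.cos(YAW),np.sin(YAW),0]); UP=np.array([0,0,1.])
def tool(s,n,b=B):  # tool rotation for pin x dir s, normal n
    z=np.sin(b)*s-np.cos(b)*n; y=np.cos(b)*s+np.sin(b)*n
    return R.from_matrix(np.c_[np.cross(y,z),y,z])
def seat(phi): return tool(-UP,-np.array([np.cos(phi),np.sin(phi),0]))
E
python3 - <<'E'
from h import *
w=np.load('wrist.npz')
fh=atz('wrist',504*.7,208*.7,.0425,w['tp'],w['tr'])[:2]; d=fh-PIV
print('fh',fh.round(4),np.hypot(*d),np.arctan2(*d))
for b in (30,35,40,45):
    bb=np.radians(b); T=tool(PSI,UP,bb); p=SH-.018*PSI; p[2]=.002+.011*np.sin(bb)
    print(b,solve_ik(p,T.as_quat()),solve_ik(p+[0,0,.1],T.as_quat()) is not None)
for phi in (-.6,-.3,0,.3,.6): 
    print(phi,solve_ik([*fh,.06],seat(phi).as_quat()),solve_ik([*fh,.15],seat(phi).as_quat()) is not None)
E
```

```text
fh [ 0.6329 -0.0511] 0.24012520962923528 0.8397524049031561
30 [0.34425153 0.93702668 1.22497427 0.29705251 1.42599009 2.07835496] True
35 [0.32529754 0.97680617 1.16763889 0.32962924 1.5241423  2.06462915] True
40 [0.30835611 1.01878735 1.11032481 0.36157291 1.62043721 2.05642262] True
45 [0.2933389  1.06261004 1.05329289 0.39381526 1.71468594 2.05331115] True
-0.6 [ 0.08097242  0.78781461  2.04603556  4.05467981  0.65528206 -1.88907475] True
-0.3 [-0.0901282   0.79281549  2.1544273   3.39708911  0.68347177 -1.63455461] True
0 [-0.29273804  0.79556936  2.17689501  2.79641814  0.71197404 -1.49637954] True
0.3 [-0.46337942  0.78895544  2.10508638  2.19204136  0.70931322 -1.30767162] True
0.6 [-0.56476138  0.7915535   1.96304902  1.62417233  0.78209075 -1.05645352] True
```

```bash
python3 - <<'E'
from h import *
np.set_printoptions(precision=2,suppress=True)
fh=PIV+.24*np.array([np.sin(.84),np.cos(.84)])
movej_from=get_obs()['joint_positions'];print(movej_from)
for phi in np.arange(-3.1,3.2,.35):
    a=solve_ik([*fh,.06],seat(phi).as_quat()); b=solve_ik([*fh,.15],seat(phi).as_quat())
    print(round(phi,2),a,b)
E
```

```text
[-0.28  0.45  1.53  0.    1.17 -0.28]
-3.1 [-0.11  1.17  0.67 -0.14  2.17 -1.75] [-0.11  1.08  0.64 -0.16  2.28 -1.77]
-2.75 [-0.01  1.14  0.75 -0.35  2.06 -2.01] [-0.01  1.04  0.73 -0.38  2.17 -2.06]
-2.4 [ 0.08  1.08  0.91 -0.52  1.86 -2.2 ] [ 0.08  0.98  0.89 -0.54  1.97 -2.27]
-2.05 [ 0.15  1.    1.12 -0.67  1.62 -2.33] [ 0.15  0.9   1.09 -0.68  1.72 -2.41]
-1.7 [ 0.21  0.93  1.35 -0.83  1.35 -2.4 ] [ 0.21  0.81  1.32 -0.82  1.45 -2.51]
-1.35 [ 0.24  0.86  1.59 -1.07  1.06 -2.39] [ 0.24  0.72  1.56 -1.    1.15 -2.55]
-1.0 None None
-0.65 [ 0.1   0.79  2.02  4.16  0.66 -1.94] None
-0.3 [-0.09  0.79  2.15  3.4   0.68 -1.63] [-0.09  0.56  2.12  3.54  0.43 -1.8 ]
0.05 [-0.33  0.79  2.17  2.7   0.71 -1.47] [-0.33  0.56  2.13  2.48  0.48 -1.22]
0.4 [-0.51  0.79  2.06  1.99  0.72 -1.22] [-0.51  0.58  2.03  1.7   0.65 -0.85]
0.75 [-0.59  0.8   1.88  1.4   0.86 -0.96] [-0.59  0.63  1.85  1.23  0.91 -0.7 ]
1.1 [-0.6   0.84  1.65  1.02  1.1  -0.83] [-0.6   0.7   1.62  0.96  1.2  -0.68]
1.45 [-0.56  0.91  1.41  0.79  1.37 -0.83] [-0.56  0.78  1.38  0.77  1.48 -0.72]
1.8 [-0.49  0.98  1.17  0.62  1.63 -0.89] [-0.49  0.87  1.15  0.62  1.74 -0.81]
2.15 [-0.4   1.06  0.96  0.46  1.87 -1.02] [-0.4   0.96  0.93  0.48  1.98 -0.96]
2.5 [-0.31  1.12  0.79  0.29  2.06 -1.21] [-0.31  1.03  0.76  0.31  2.17 -1.17]
2.85 [-0.21  1.16  0.68  0.08  2.17 -1.47] [-0.21  1.07  0.65  0.08  2.28 -1.46]
3.2 [-0.11  1.17  0.67 -0.15  2.16 -1.76] [-0.11  1.08  0.64 -0.17  2.28 -1.79]
```

```bash
python3 - <<'E'
from h import *
T=tool(PSI,UP).as_quat(); p=SH-.018*PSI; p[2]=.0100
grip(.5,90); move_to(p+[0,0,.10],T)
print('hit',movel(p,feed=.08,force_limit=8)); o=get_obs(); print(o['clock'],o['tcp_pos'].round(4),p.round(4))
grip(0,90); print(get_obs()['opening'],get_obs()['ft_force'])
movel(p+[0,0,.12],feed=.15); o=get_obs(); print(o['clock'],o['opening'],o['ft_force'].round(2))
snap('wrist','w4.png'); cv2.imwrite('pics/w4b.png',cv2.resize(cv2.imread('pics/w4.png')[100:,150:430],(700,800))[:600])
cv2.imwrite('pics/w4b.png',cv2.resize(cv2.imread('pics/w4.png'),(800,600)))
E
```

```text
hit False
14.9333 [0.51   0.3493 0.0105] [0.5097 0.3492 0.01  ]
0.15038376010429338 [ 1.27821975 -0.77359811  5.52379491]
16.2583 0.152961903186622 [ 0.08 -0.15 -1.45]
```

View pics/w4b.png

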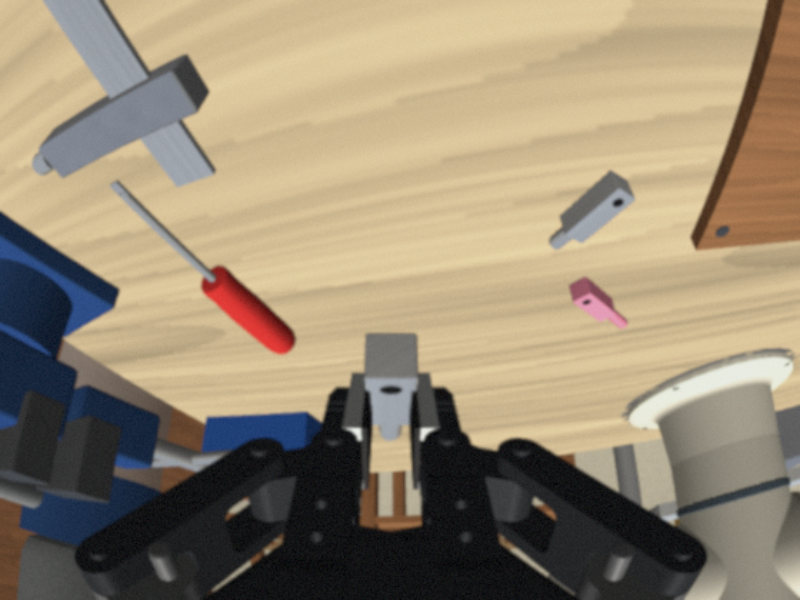

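w4: the long pin is held centrally between the fingers (butt face x 365–417, y 335–375; shank end near (389,438)). The short and pink pins are untouched. I'll check the pin's tilt in the hand from these pixels, then go above the fence hole.

```bash
python3 - <<'E'
from h import *
p=camera_params('wrist'); Hi=np.linalg.inv(p['hand_eye'])
def proj(t):
    c=(Hi@np.r_[t,1])[:3]; r=np.hypot(c[0],c[1]); a=np.arctan2(r,c[2]); return np.array([p['cx']+p['fx']*a*c[0]/r,p['cy']+p['fy']*a*c[1]/r])/.7
for ds,tilt in((0,0),(.003,0),(-.003,0),(0,.1),(0,-.1)):
    b=B+tilt
    f=lambda s,n,x=0: proj(np.array([x,0,0])+(s+.018+ds)*np.array([0,np.cos(b),np.sin(b)])+(n-.0025)*np.array([0,np.sin(b),-np.cos(b)]))
    print(ds,tilt,'butt low/top rows',f(-.046,-.008)[1].round(1),f(-.046,.008)[1].round(1),'tip top',f(.036,.005)[1].round(1),'xs',f(-.046,-.008,.008)[0].round(1))
q=seat(-1.9).as_quat(); fh=np.array([.6329,-.0511])
off=seat(-1.9).apply(.018*np.array([0,np.cos(B),np.sin(B)])-.0025*np.array([0,np.sin(B),-np.cos(B)])); print('shoulder rel TCP at seat',off.round(4))
hi=np.array([*fh,.0425+.036+.05])-off
movel(get_obs()['tcp_pos']+[0,0,.12],feed=.3)
j=solve_ik(hi+[0,0,.08],q); print(j, get_obs()['joint_positions'].round(2))
movej(j); movel(hi,feed=.2); o=get_obs(); print(o['clock'],o['tcp_pos'].round(4),hi.round(4),o['ft_force'].round(2),o['opening'])
snap('wrist','w5.png'); snap('scene','s5.png')
a=cv2.resize(cv2.imread('pics/w5.png'),(560,420)); cv2.imwrite('pics/c5.png',cv2.resize(a[80:380,130:530],(800,600)))
E
```

```text
0 0 butt low/top rows 336.0 384.7 tip top 445.3 xs 413.9
0.003 0 butt low/top rows 340.5 388.5 tip top 446.9 xs 413.4
-0.003 0 butt low/top rows 331.3 380.8 tip top 443.7 xs 414.3
0 0.1 butt low/top rows 342.9 394.4 tip top 434.0 xs 414.2
0 -0.1 butt low/top rows 329.9 375.2 tip top 456.4 xs 413.5
shoulder rel TCP at seat [-0.0008 -0.0024 -0.018 ]
[ 0.18441689  0.7760144   1.13841677 -0.73911031  1.70905252 -2.54624134] [0.31 0.76 0.98 0.4  1.98 2.2 ]
21.5 [ 0.634  -0.0488  0.1471] [ 0.6337 -0.0487  0.1465] [-0.18 -0.   -0.69] 0.14972487973779228
```

View pics/c5.png

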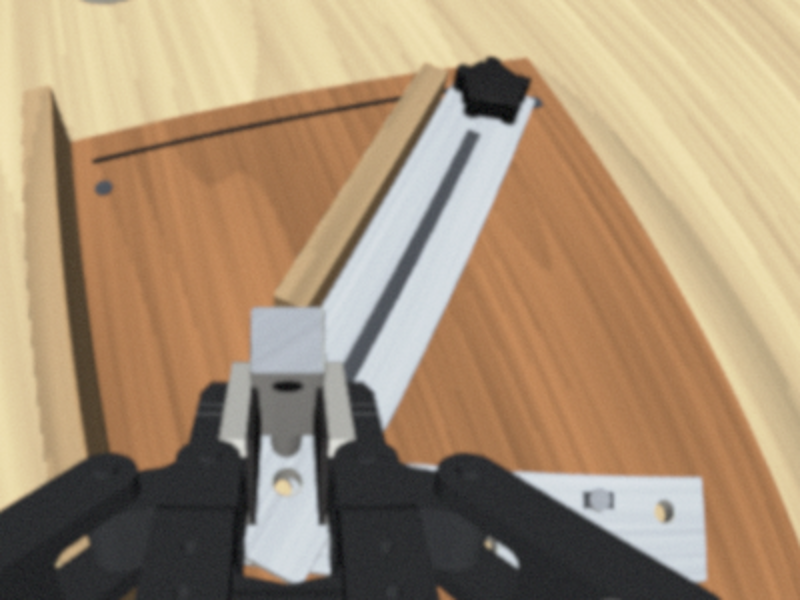

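c5: fence hole at crop (287,483), which is full-image (273.5,321.5). The shank tip is right behind it in column, at crop (287,452). I'll fit the pin's pose in the hand and recompute the hole.

```bash
python3 - <<'E'
from h import *
from scipy.optimize import least_squares
p=camera_params('wrist'); Hi=np.linalg.inv(p['hand_eye'])
def proj(t):
    c=(Hi@np.r_[t,1])[:3]; r=np.hypot(c[0],c[1]); a=np.arctan2(r,c[2]); return p['cy']+p['fy']*a*c[1]/r
w=np.load('wrist.npz')
print('hole',atz('wrist',273.5,321.5,.0425,w['tp'],w['tr']).round(4))
im=w['im']; g=cv2.cvtColor(im,cv2.COLOR_RGB2GRAY); print('col',g[225:335,273].tolist())
def res(v,obs):
    ds,dn,t=v; b=B+t
    f=lambda s,n: proj((s+.018+ds)*np.array([0,np.cos(b),np.sin(b)])+(n-.0025+dn)*np.array([0,np.sin(b),-np.cos(b)]))
    return np.r_[np.array([f(-.046,-.008),f(-.046,.008),max(f(.0335,.005),f(.036,.004))])-obs, ds/.003,dn/.002,t/.05]
s=least_squares(res,[0,0,0],args=(np.array([234,266.5,307.5]),)); print(s.x,s.fun.round(1))
E
```

```text
hole [ 0.6334 -0.0498  0.0425]
col [180, 177, 175, 171, 164, 142, 113, 116, 142, 174, 183, 182, 184, 187, 187, 187, 188, 184, 182, 185, 183, 185, 185, 186, 184, 183, 179, 185, 185, 187, 189, 188, 188, 189, 188, 188, 187, 187, 188, 186, 178, 156, 131, 117, 108, 81, 42, 18, 14, 26, 55, 95, 112, 115, 115, 118, 118, 119, 117, 118, 116, 118, 116, 116, 114, 115, 115, 115, 116, 115, 110, 116, 116, 115, 115, 110, 113, 113, 110, 111, 111, 112, 125, 153, 190, 206, 214, 211, 197, 162, 129, 131, 131, 135, 142, 167, 194, 206, 211, 211, 210, 210, 203, 203, 207, 211, 212, 212, 212, 212]
[ 0.00183834 -0.00053863  0.01404046] [-0.9  0.7  0.2  0.6 -0.3  0.3]
```

```bash
cat >> h.py <<'E'
def tipz(): return get_obs()['tcp_pos'][2]-.0558
E
python3 - <<'E'
from h import *
off=np.array([-.0008,-.0024]); h=np.array([.6332,-.0504])
def rep(s): o=get_obs(); print(s,round(o['clock'],2),'tip',round(tipz(),4),(o['tcp_pos'][:2]+off).round(4),o['ft_force'].round(1))
z0=get_obs()['tcp_pos'][2]
P=lambda xy,tz:[*(np.array(xy)-off),tz+.0558]
movel(P(h,.047),feed=.1); rep('above')
hit=movel(P(h,.030),feed=.03,force_limit=5); rep(hit)
if hit and tipz()>.037:
    for k in range(1,11):
        a=k*2.4; r=.0009*np.sqrt(k)
        movel(P(h,.0455),feed=.08); q=h+r*np.array([np.cos(a),np.sin(a)]); movel(P(q,.0455),feed=.08)
        hit=movel(P(q,.030),feed=.04,force_limit=5); rep((k,hit))
        if not hit or tipz()<.037: break
E
```

```text
above 22.18 tip 0.0466 [ 0.6331 -0.0505] [-0.2 -0.4 -1.3]
False 22.9 tip 0.03 [ 0.6332 -0.0504] [ 0.8  1.4 -1.7]
```

```bash
python3 - <<'E'
from h import *
off=np.array([-.0008,-.0024]); h=np.array([.6332,-.0504]); h=PIV+(h-PIV)
r=np.hypot(*(h-PIV)); t0=np.arctan2(*(h-PIV)); print(r,t0)
def rep(s): o=get_obs(); print(s,round(o['clock'],2),'tip',round(tipz(),4),(o['tcp_pos'][:2]+off).round(4),o['ft_force'].round(1))
P=lambda t,tz:[*(PIV+r*np.array([np.sin(t),np.cos(t)])-off),tz+.0558]
hit=movel(P(t0,.010),feed=.03,force_limit=5); rep(hit)
if hit:
    for dt in (.005,.01,.015,.02,-.005,.025,-.01,.03,-.015,-.02,-.025):
        movel(P(t0+dt,.0245),feed=.05)
        hit=movel(P(t0+dt,.010),feed=.04,force_limit=5); rep((dt,hit))
        if not hit or tipz()<.017: break
E
```

```text
0.24082734479290344 0.8385676446942555
True 23.33 tip 0.0201 [ 0.6333 -0.0507] [0.9 0.6 7.6]
(0.005, True) 23.84 tip 0.0197 [ 0.6341 -0.0516] [-0.4  1.8  7.5]
(0.01, True) 24.35 tip 0.0185 [ 0.6346 -0.0523] [ 1.6 -0.6 -3.7]
(0.015, False) 25.12 tip 0.0097 [ 0.6355 -0.0531] [ 0.7  0.1 -1.7]
```

The tip dropped into the plate hole at 0.854 rad world angle, where the image measurement put it. Now I'll press it home, release and check.

```bash
python3 - <<'E'
from h import *
def rep(s): o=get_obs(); print(s,round(o['clock'],2),'tip',round(tipz(),4),o['tcp_pos'].round(4),o['ft_force'].round(1),round(o['opening'],3))
p=get_obs()['tcp_pos']
hit=movel([p[0],p[1],p[2]-.012],feed=.03,force_limit=15); rep(hit)
p=get_obs()['tcp_pos']
grip(.4); hold(.3); rep('open')
z=R.from_quat(get_obs()['eef_rot']).apply([0,0,1])
movel(p-.10*z,feed=.15); rep('back')
move_to([.56,-.03,.22],down(0)); rep('look'); snap('wrist','w6.png'); snap('scene','s6.png')
a=cv2.imread('pics/w6.png'); cv2.imwrite('pics/w6b.png',cv2.resize(a,(800,600)))
E
```

```text
True 25.43 tip 0.0048 [ 0.637  -0.051   0.0606] [2.6 0.3 8.7] 0.149
open 26.07 tip 0.0039 [ 0.6363 -0.0508  0.0597] [0.6 0.3 0.7] 0.401
back 26.88 tip 0.0684 [0.6613 0.021  0.1242] [0.1 0.3 0.1] 0.399
look 28.93 tip 0.1639 [ 0.56   -0.03    0.2197] [ 0.3  0.1 -0.4] 0.401
```

View pics/w6b.png

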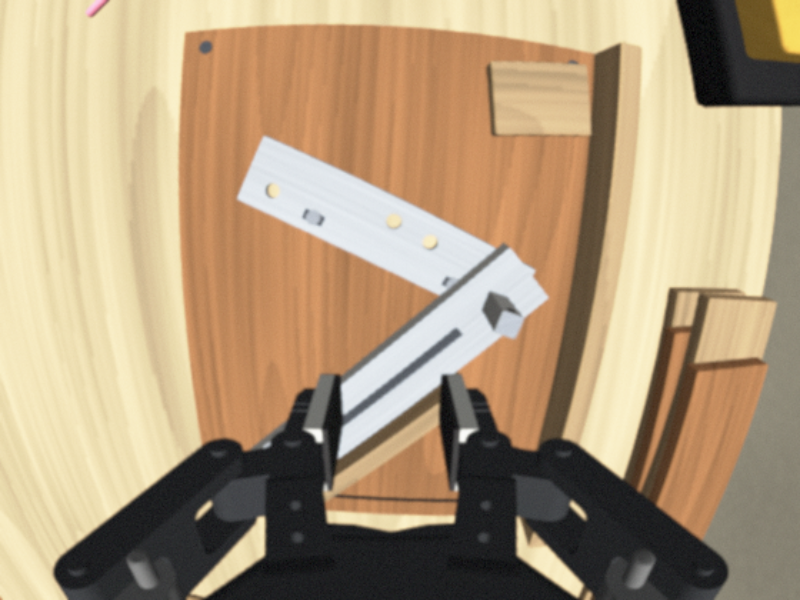

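w6 shows the pin upright in the fence: butt face at (509,323), base on the fence near (490,300). I'll use depth to check the butt height, which should be 88.5 mm.

```bash
python3 - <<'E'
from h import *
w=np.load('wrist.npz')
def pt(u,v):
    u*=.7;v*=.7; o,r=ray('wrist',u,v,w['tp'],w['tr']); H=R.from_quat(w['tr']).as_matrix()@np.array(camera_params('wrist')['hand_eye'])[:3,2]
    d=np.median(w['d'][int(v)-1:int(v)+2,int(u)-1:int(u)+2]); return o+r*d/(r@H)
for n,q in dict(butt=(509,323),butt2=(506,325),fence=(480,290),fence2=(525,285),fence3=(400,370),plate=(350,200)).items(): print(n,pt(*q).round(4))
p=pt(509,323); print('angle',np.arctan2(*(p[:2]-PIV)))
print('fence axis slope from slot/edges:',)
a=atz('wrist',460*.7,332*.7,.0425,w['tp'],w['tr']);b=atz('wrist',345*.7,418*.7,.0425,w['tp'],w['tr']);print(np.arctan2(*(a-b)[:2]))
E
```

```text
butt [ 0.6361 -0.0525  0.087 ]
butt2 [ 0.6342 -0.0539  0.087 ]
fence [ 0.6249 -0.0442  0.0407]
fence2 [ 0.6588 -0.04    0.041 ]
fence3 [ 0.5673 -0.1082  0.0407]
plate [0.5302 0.0183 0.0207]
angle 0.8530729940320579
fence axis slope from slot/edges:
0.8662693482179511
```

```bash
python3 -c "
from workcell import *
close_job(); print(get_obs()['clock'])"
```

```text
the job is handed in; nothing more can be done
the job is handed in; nothing more can be done
```

The fence is at 45° and locked with the long pin, and I handed the job in at about 29 s on the robot's clock, well under the 72 s limit.

I pushed the fence round with the shut fingers and picked the long pin up with the hand tilted 40°. I then put it through the fence hole and felt along the arc. It dropped into the plate hole about 0.015 rad past where the fence had stopped, and I pressed it home until the force stop at 15 N and let go.

**Last checks:**
- **Seating:** the top of the pin's grip is 46.2 mm above the fence (46 mm expected), so the shoulder is down on the fence.
- **Position and tilt:** the top of the pin is within about 1 mm of the hole's place, so it stands upright.
- **Fence angle:** the pin bears 0.853 rad in world axes. That is 0.785 rad in the plate's frame, or about 0.80 rad by the sled's edge, and the limits are 0.745 to 0.825.
- **Other things:** the gripper is clear of everything. The short pin was in place after the pick and the offcut in the last picture; I did not check the rest one by one afterwards.

**Small disagreements:**
- Depth readings were about 1.5 mm low throughout.
- The fence angle read from its slot was 0.866 rad in world axes, 0.013 more than from the pin. I put that down to reading the slot's pixels.
- The arm's own estimate of the seated tip height was 1.7 mm low, which is within the error of the pin's position in the hand.

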